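Put the spent pack away in the battery box

ROBOT

A 6-joint arm with a two-finger parallel gripper is mounted at the origin on the work surface; the furniture and walls round the work are solid. World frame = base frame: x ahead of the robot, y to its left, z up, the work surface at z = 0. Lengths are in mm, angles in rad, forces in N, time in s.
With the tool pointing down it reaches from about 250 to 800 mm from the base axis. Payload 3.9 kg.
Tool frame: the origin (TCP) lies at the very end of the fingers, on their centre line; the grasp point (between the pads) lies 19 mm behind it; z points along the fingers, y is the line along which they close (so a half turn about z gives the same grasp; the last joint's range is limited). The gripper opens to 85 mm and grips with 20 to 120 N. Pads are 22 mm wide; open, the fingers measure 114 mm over their backs; the gripper's body (76 mm by 85 mm) begins 54 mm behind the grasp point. The pads swing forward as they close: fully open they stand 13 mm farther back than shut.
Start: joints at [-1.273, 0.26, -0.138, 1.173, 0, 1.571], TCP at [154.04, -501.883, 231.304] pointing down, gripper open.
Joint ranges: [-2.78, 2.78], [-0.83, 1.72], [-1.28, 1.37], [-1.9, 2.12], [-1.57, 1.48], [-3.14, 3.14]. Speed limits (rad/s): [2.57, 2.57, 3.14, 3.14, 3.14, 3.14].

INTERFACE

Orientations are given as a unit quaternion [x, y, z, w].
In Python, from plant import get_obs, snapshot, camera_info, workorder gives the robot as it stands.
- The arm moves only by the shell command python3 -m creep 'ROWS' [FORCE]. ROWS is JSON, a list of rows, each a list of 3 entries, a list of its own where there are three numbers: the finger opening in m, from 0 to 0.0854, then the shift along the world's x, y, z in m, then the turn about the world's z in rad. A call has exactly 10 rows; each row is the pose to reach, as a shift and turn from the pose commanded when the call began; what a row does not reach only later rows make up. A row lasts 1/12 s, in which the tool goes at most 41.7 mm and 7.16 degrees, less where a joint would pass 70% of its speed; a pose out of reach is approached as far as the arm can. A call with a gripper value outside its range is refused whole. The fingers move at their own pace and stop on an object; FORCE is the grip in N (left out, the last holds). Time passes only in rows, so rows that repeat a pose let the fingers close, or fill a call up. It gives the time, the measured TCP pose, the force, the opening and the grip force at its end, in the units of the state.
- get_obs(): the state, without advancing time (a new reading comes with each control period).
- snapshot(name): name is "scene" or "top" or "wrist"; returns (picture, depth): 384x512x3 uint8, red, green, blue; 384x512 float32, mm along the optical axis (not along the pixel's ray), 0 where there is no reading.
- camera_info(name): a dict with "vfov" (degrees; the focal length in pixels is half the picture's height over the tangent of half this angle, whatever the lens; pixels are square), "cx", "cy" (the principal point, pixels), "R" (3x3) and "t" (3): a world point X has camera coordinates R X + t; the wrist camera has in their place "T_tool_cam" (4x4, takes a point from camera to tool coordinates, whose origin is the TCP and whose axes are the flange's). Camera axes: x right, y down, z forward; pixel columns grow to the right and rows downward; lengths in mm; the calibration is good to about 2 mm. The wrist camera is an equidistant fisheye: a pixel r from the principal point sees the ray r / f radians off the axis. A picture is of the moment at which its call begins: read the wrist's pose just before it. camera_info takes no time and is no camera call.
- workorder.job_done(): hands the job in; it is judged then, once.
The state is a dict: "time_s": time; "joints": joint angles; "qd": joint speeds; "tau": joint torques, N m; "eef_pos": TCP position; "tool_rot": TCP orientation; "contact_force": force on the tool from outside, world axes, zero at the start; "wrist_torque": the same for the moment, N m; "gripper_width": opening from 0.0 (shut) to 1.0 (fully open); "finger_force": force on a finger pad.
Only numpy, scipy, OpenCV 4.12 (cv2) and the standard library are available. Lean on these libraries where they do the work, as an engineer would, in place of code of your own. Each camera call takes 0.05 s, during which the arm holds its last target. There are 200 camera calls.

TASK

Take the spent cordless-tool battery pack off the charger by drawing it straight up its rails past the sprung catch. Lower it upright into the open steel battery box until it rests on the layer board inside (there is no telling how full the box is, so feel for it: do not drop the pack and do not press it down hard) and let go. Then shut the box lid fully, leaving the tape measure and the screwdriver where they are.

Things in the scene. Friction and masses are not known exactly. Their poses are not given: they have to be found in the camera images.
- battery_pack: Battery pack, 0.3 to 0.46 kg, black, upper 32 mm orange. Body 46 (x) x 60 (y) x 85 mm tall, origin under its centre, z up. On its back (+x) a T spine, 38 mm wide, from 23 to 36 mm behind the origin (round ridge on it to 43 mm), 8 to 80 mm up; it runs in the dock's rails. Both y sides (60 mm apart, plain, free) suit a grasp from above, best on the orange part.
- charger_dock: Grey charger fixed on the bench, origin on bench top. Base 18 mm tall, 112 mm in y; tower at its back, 68 mm wide, 95 mm tall, with 2 upright rails to 90 mm. Pack stands on the base, origin 35 mm in front (-x) of the dock's, 18 mm up, same axes. Rails (2 mm play) let it off only straight up, free after 64 mm. A sprung steel nose catches its ridge: about 8 to 15 N plus weight, in the first 20 mm.
- battery_box: Fixed dark grey steel box, open on top, outside 170 (x) x 260 (y) x 165 mm tall, walls 4 mm, origin under its centre on the bench. A flat, level cork-faced layer board fills the inside at an unknown height (it lies on foam over packs stored earlier and gives about 1 mm per 4 N): its top is 25 to 70 mm above the bench, so the standing pack ends 10 to 55 mm below the rim.
- box_mouth (a point): Centre of the box's mouth, at rim height (165 mm above the bench); axes of the box, y along the long side and along the hinge, x from the front to the hinge side.
- box_lid (a joint): Angle of the yellow steel lid, hinged on the box's far (+x) long rim: 0 shut, 1.95 fully open; starts at 1.65 to 1.8, leaning back past upright. A friction hinge holds it wherever it is left; it takes 2 to 6 N at the front edge to swing it.
- lid_hinge (a point): Middle of the lid's hinge axis (along the box's y), 89 mm behind the box's centre, 166 mm above the bench.
- lid_front (a point): Middle of the lid's free front edge, on its outer face (top when shut), 178 mm from the hinge axis; the lid is 272 mm wide, 5 mm thick, with a finger lip reaching 16 mm beyond this edge.
- tape_measure: Bystander: red and black pocket tape measure standing between and behind the dock and the box, 42 x 81 x 66 mm, origin under its centre.
- red_screwdriver: Bystander: screwdriver with red handle, 211 mm long, 26 mm thick, lying between the dock and the box, origin under its centre, its length along its own y.
Things that resemble listed ones, but are neither listed nor needed, are in the scene too. Of the things shaped like the charger_dock, the grey one is meant.

How it is judged (in metres and radians):
On the way, in this order (a step that is already met when the one before it is completed fails the run):
1. the pack is drawn up clear of the charger's rails (z of battery_pack in the frame of charger_dock above 0.085 m and contact force between battery_pack and charger_dock below 0.1 N), for 0.1 s.
2. the pack stands in the box on the layer board, let go and at rest (z of battery_pack in the frame of box_mouth below -0.085 m and contact force between battery_pack and battery_box above 1 N and contact force between battery_pack and the fingers below 0.1 N and linear speed of battery_pack below 0.02 m/s and angle between battery_pack's own z axis and vertical below 0.15 rad), for 0.2 s.
At the end, for the whole second after the job is handed in: The lid is shut (within 0.06 rad); the pack stands upright (within 0.15 rad) and at rest in the box on the layer board, wholly below the rim (value of joint box_lid below 0.06 rad and z of battery_pack in the frame of box_mouth below -0.085 m and x of battery_pack in the frame of box_mouth between -0.085 and 0.085 m and y of battery_pack in the frame of box_mouth between -0.13 and 0.13 m and angle between battery_pack's own z axis and vertical below 0.15 rad and linear speed of battery_pack below 0.02 m/s and contact force between battery_pack and battery_box above 1 N); the robot touches nothing.
It fails at once if the pack was dropped (it fell free, faster than 0.35 m/s, about 6 mm of fall) (contact force between battery_pack and the fingers below 0.1 N and linear speed of battery_pack above 0.35 m/s).
It fails at once if the pack was pressed or knocked against the box with more than 35 N (contact force between battery_pack and battery_box above 35 N).
It fails at once if the tape measure was moved by more than 20 mm (distance of tape_measure from where it was at the start of the episode above 0.02 m).
It fails at once if the screwdriver was moved by more than 20 mm (distance of red_screwdriver from where it was at the start of the episode above 0.02 m).
It also fails if it takes over 67 s, if anything falls off the work surface, if the arm or the gripper's body presses on something with over 40 N, if the wrist force passes 120 N, or if a joint passes its speed limit or range.

## Working session

There is one attempt and no reset: what is moved stays moved. The work goes in short steps, Python scripts to look and compute and a shell command to move; the robot and the scene stay as the last step left them, time stands still between calls to the robot, and variables do not carry over. Pictures are saved under pics/ and viewed, at most 10 in all, crops included, and the job is handed in when it is done.

```bash
ls; mkdir -p pics; cat > h.py <<'E'
import numpy as np, cv2
from plant import get_obs, snapshot, camera_info
def cloud(name,depth):
    c=camera_info(name); h,w=depth.shape
    f=h/2/np.tan(np.radians(c['vfov'])/2)
    v,u=np.mgrid[:h,:w]
    P=np.stack([(u-c['cx'])/f*depth,(v-c['cy'])/f*depth,depth],-1)
    X=(P-np.array(c['t']))@np.array(c['R'])
    X[depth<=0]=np.nan
    return X
E
python3 - <<'E'
from h import *
ob=get_obs();print({k:np.round(v,3) for k,v in ob.items()})
ims=[]
for n in('scene','top'):
    p,d=snapshot(n);np.savez(n,p=p,d=d);ims.append(p)
    c=camera_info(n);print(n,c['vfov'],c['cx'],c['cy'],np.round(c['R'],3).tolist(),np.round(c['t'],1))
    cv2.imwrite(f'pics/{n}0.png',cv2.resize(p[...,::-1],(800,600),interpolation=cv2.INTER_CUBIC))
E
```

```text
pics
{'time_s': np.float64(0.0), 'joints': array([-1.273,  0.261, -0.139,  1.173,  0.   ,  1.571]), 'qd': array([ 0.001, -0.   , -0.   ,  0.002, -0.002, -0.   ]), 'tau': array([ 3.0000e-03, -4.0568e+01,  2.5392e+01,  1.9000e-02,  0.0000e+00,
       -0.0000e+00]), 'eef_pos': array([ 153.827, -501.199,  230.438]), 'tool_rot': array([ 0.989,  0.148, -0.   , -0.001]), 'contact_force': array([ 0.64 , -0.092,  0.189]), 'wrist_torque': array([0.044, 0.025, 0.025]), 'finger_force': np.float64(0.0), 'gripper_width': np.float64(1.004)}
scene 56.64621894547689 259.4842174719237 189.7801611886332 [[-0.495, 0.869, 0.012], [0.607, 0.356, -0.711], [-0.622, -0.345, -0.703]] [ 278.8 -223.8 1318.8]
top 57.267364370639655 258.55772529034425 193.59688434386206 [[-0.421, -0.907, -0.005], [-0.862, 0.401, -0.31], [0.283, -0.126, -0.951]] [203.9 524.7 817.6]
```

View pics/scene0.png

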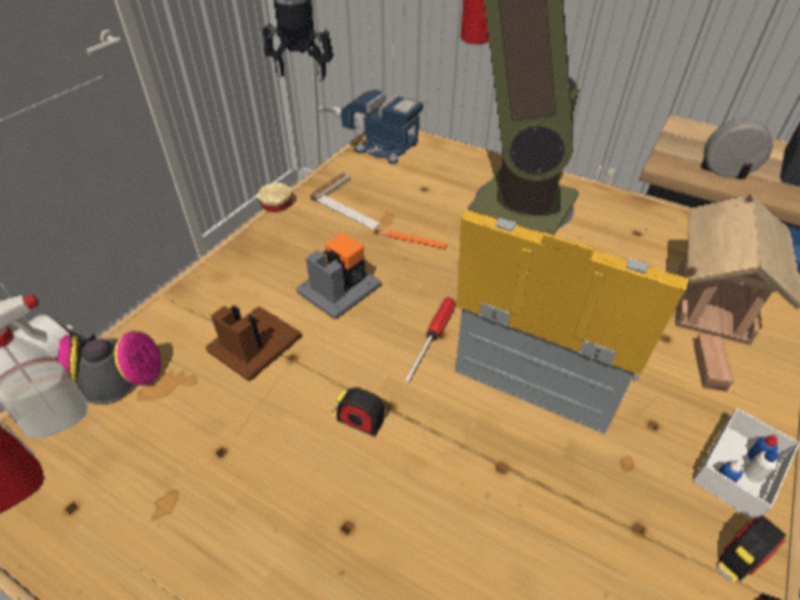

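View pics/top0.png

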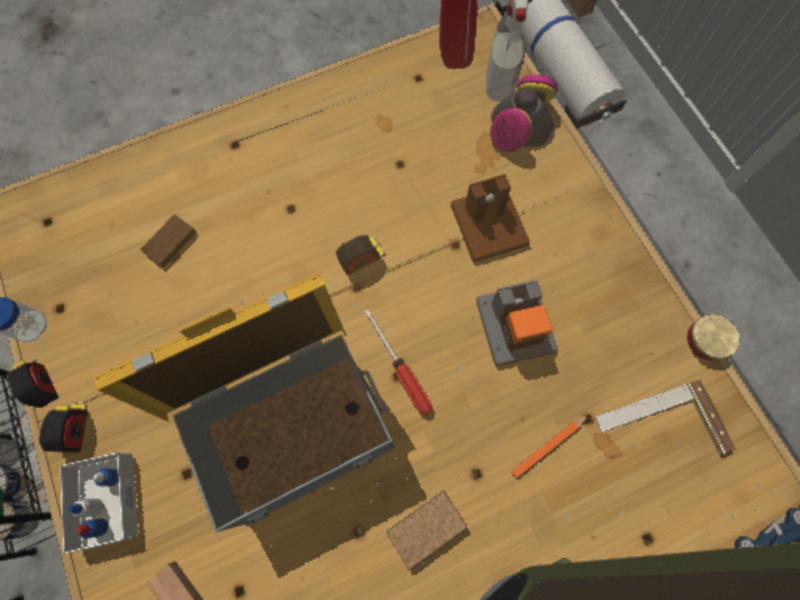

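The grey dock with the orange-topped pack is at (520,320) in the top picture and (340,270) in the scene picture. The brown dock at (490,220) / (245,335) is the look-alike, being brown and empty. The box is at (285,430) in top with its lid open behind it, the screwdriver at (400,365) and the tape at (360,255).

```bash
cat > m.py <<'E'
from h import *
S={n:np.load(n+'.npz') for n in('scene','top')}
C={n:cloud(n,S[n]['d']) for n in S}
H={n:cv2.cvtColor(S[n]['p'],cv2.COLOR_RGB2HSV) for n in S}
def rect(X,name):
    r=cv2.minAreaRect(X[:,:2].astype(np.float32)); print(name,len(X),'c',np.round(r[0],1),'size',np.round(r[1],1),'ang',round(r[2],2),'z',np.round(np.percentile(X[:,2],[5,50,95]),1)); return r
def sel(n,u0,u1,v0,v1,m=None):  # view pixel coordinates of 800x600
    k=np.zeros(S[n]['d'].shape,bool);s=.64;k[int(v0*s):int(v1*s),int(u0*s):int(u1*s)]=1
    k&=np.isfinite(C[n][...,2])
    if m is not None:k&=m
    return C[n][k]
E
python3 - <<'E'
from m import *
def col(n,a,b,s=120,v=60): h=H[n];return (h[...,0]>=a)&(h[...,0]<=b)&(h[...,1]>s)&(h[...,2]>v)
for n,w in(('scene',(310,380,225,275)),('top',(495,565,295,350))):
    X=sel(n,*w,col(n,4,14,190,120)); X=X[X[:,2]>60]
    t=X[X[:,2]>np.percentile(X[:,2],70)-6]; rect(t,n+' orange top')
for n,w in(('scene',(290,390,230,320)),('top',(470,565,275,370))):
    X=sel(n,*w); rect(X[(X[:,2]>12)&(X[:,2]<24)],n+' dock base')
    rect(X[(X[:,2]>86)&(X[:,2]<100)],n+' tower top')
X=sel('top',170,400,330,530)
r=X[(X[:,2]>158)&(X[:,2]<172)];rect(r,'rim')
b=sel('top',225,375,370,500); b=b[b[:,2]<90]; rect(b,'board')
for n,w in(('scene',(450,695,205,375)),('top',(90,350,270,420))):
    X=sel(n,*w,col(n,20,30,150,60)); X=X[X[:,2]>150]; 
    m=X.mean(0);u,s,v=np.linalg.svd(X-m,full_matrices=False);print(n,'lid',np.round(m),'normal',np.round(v[2],3),'rms',s[2]/len(X)**.5,'zmax',X[:,2].max()); 
    t=X[X[:,2]>X[:,2].max()-25];rect(t,'lidtop')
X=sel('top',335,385,230,290);rect(X[X[:,2]>15],'tape')
X=sel('top',360,440,305,420,(H['top'][...,1]>180)&((H['top'][...,0]<6)|(H['top'][...,0]>172)));rect(X[X[:,2]>5],'screw handle')
p=S['top']['p'];a=p[170:245,295:370];b=S['scene']['p'][140:220,185:255]
a=cv2.resize(a,(390,390),interpolation=2);b=cv2.resize(b,(390,390),interpolation=2)
cv2.imwrite('pics/crop.png',np.hstack([a,b])[...,::-1])
E
```

```text
scene orange top 193 c [ 447.9 -199.8] size [55.3 43.5] ang 79.76 z [ 98.7 102.9 105.4]
top orange top 184 c [ 444.3 -200.3] size [55.1 42. ] ang 79.48 z [101.5 103.5 105.8]
scene dock base 528 c [ 408.9 -188.4] size [113.  253.5] ang 75.91 z [13.3 18.1 21.3]
scene tower top 308 c [ 468.6 -206.5] size [68.2 89.3] ang 78.18 z [87.4 94.5 98.9]
top dock base 734 c [ 465.7 -206.1] size [111.9 128. ] ang 78.13 z [14.3 18.3 21.3]
top tower top 381 c [ 465.9 -205.9] size [68.3 92.3] ang 77.42 z [89.  95.  99.4]
rim 1064 c [447.4 205.7] size [175.5 260.3] ang 1.71 z [160.  164.9 170.4]
board 6980 c [456.1 208.8] size [260.  212.8] ang 65.11 z [-0.3 44.9 50.4]
scene lid [549. 218. 275.] normal [ 0.995  0.03  -0.091] rms 2.5104237997493275 zmax 359.32216051021356
lidtop 1309 c [549.5 209.5] size [ 22.3 271. ] ang 1.29 z [335.4 343.  355.1]
top lid [545. 225. 315.] normal [-0.995 -0.035  0.091] rms 5.019477179485276 zmax 360.4088149257811
lidtop 1340 c [548.4 209.4] size [ 20.  271.5] ang 1.88 z [341.8 343.9 356.7]
tape 458 c [694.2  -7.3] size [39.6 71.7] ang 2.83 z [23.3 57.6 67.5]
screw handle 4 c [414.6   5.2] size [16.8  6.8] ang 53.63 z [21.  24.8 26.3]
```

View pics/crop.png

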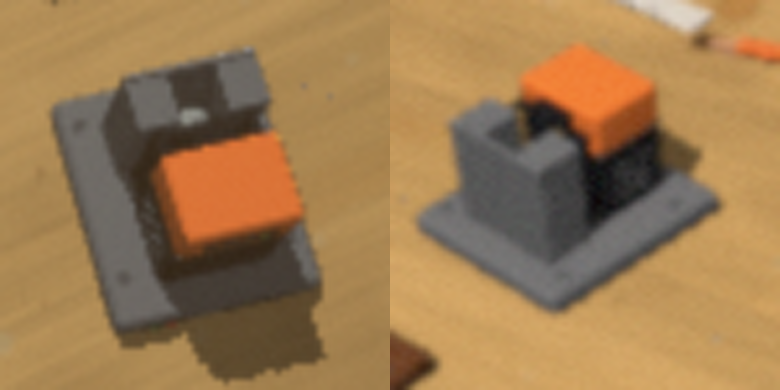

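The crop confirms it: the grey dock holds the pack with its orange top. Pack top is at about (446,-200), z 103 in both views (18+85 expected), yaw about -11.8°. I'll move above it.

```bash
python3 -m creep '[[0.085,[0.03,0.03,0],-0.05],[0.085,[0.06,0.062,0],-0.11],[0.085,[0.095,0.098,0],-0.17],[0.085,[0.13,0.134,0],-0.23],[0.085,[0.165,0.17,0],-0.29],[0.085,[0.2,0.206,0],-0.35],[0.085,[0.235,0.242,0],-0.41],[0.085,[0.267,0.275,0],-0.46],[0.085,[0.285,0.294,0],-0.49],[0.085,[0.292,0.302,0],-0.502]]' 80
```

```text
time_s: 0.93
eef_pos: [444.5, -200.5, 231.1]
tool_rot: [0.995, -0.102, -0.0, -0.0]
contact_force: [0.5, -0.1, 0.5]
gripper_width: 0.996
finger_force: 0.0
```

```bash
python3 - <<'E'
from h import *
from scipy.spatial.transform import Rotation as Ro
ob=get_obs();p,d=snapshot('wrist');c=camera_info('wrist')
print(np.round(ob['eef_pos'],1),np.round(ob['tool_rot'],3),np.round(ob['joints'],2)); T=np.array(c['T_tool_cam'])
R=Ro.from_quat(ob['tool_rot']).as_matrix();print(c['vfov'],T.round(2).tolist())
f=192/np.tan(np.radians(c['vfov'])/2);v,u=np.mgrid[:384,:512];x=u-c['cx'];y=v-c['cy'];r=np.hypot(x,y)+1e-9;th=r/f
P=np.stack([np.tan(th)*x/r*d,np.tan(th)*y/r*d,d],-1);W=(P@T[:3,:3].T+T[:3,3])@R.T+ob['eef_pos']
h=cv2.cvtColor(p,cv2.COLOR_RGB2HSV);m=(h[...,0]>=4)&(h[...,0]<=14)&(h[...,1]>180)&(h[...,2]>110)&(d>0)&(W[...,2]>60)
X=W[m];t=X[X[:,2]>np.median(X[:,2])-6];rr=cv2.minAreaRect(t[:,:2].astype(np.float32));print('orange',len(t),rr,np.median(t[:,2]))
rr=cv2.minAreaRect(W[(W[...,2]>12)&(W[...,2]<24)&(np.hypot(W[...,0]-460,W[...,1]+205)<95)&(h[...,1]<80)][:,:2].astype(np.float32));print('base',rr)
from m import *
b=sel('top',235,365,385,490);k=(abs(b[:,0]-440)<40)&(abs(b[:,1]-206)<60);print('board z',np.median(b[k,2]),b[k,2].std())
cv2.imwrite('pics/w1.png',p[...,::-1])
E
```

```text
[ 444.5 -200.5  231.1] [ 0.995 -0.102 -0.    -0.   ] [-0.42  0.2  -0.22  1.15 -0.    2.92]
65.70646984690485 [[0.0, -0.96, -0.28, 70.92], [1.0, 0.0, 0.0, -0.09], [-0.0, -0.28, 0.96, -143.09], [0.0, 0.0, 0.0, 1.0]]
orange 2855 ((445.4953308105469, -202.79701232910156), (59.08136749267578, 45.52103805541992), 78.76667022705078) 103.1922261033126
base ((467.0546875, -207.05532836914062), (110.33162689208984, 127.15475463867188), 78.43580627441406)
board z 44.968016150638164 1.5473058783777964
```

View pics/w1.png

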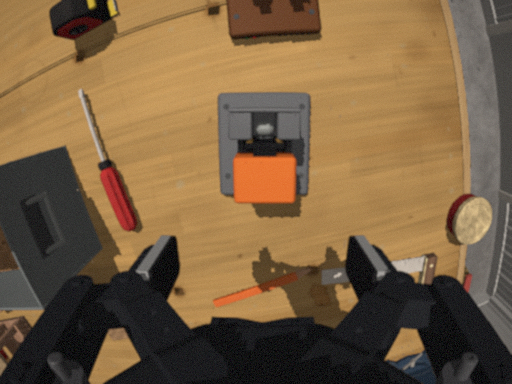

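Current q6 is 2.92, so the box would be past its limit. I'll take the half-turn equivalent grasp.

```bash
python3 -m creep '[[0.085,[0,0,0],0.12],[0.085,[0,0,0],0.24],[0.085,[0,0,0],0.36],[0.085,[0,0,0],0.48],[0.085,[0,0,0],0.6],[0.085,[0,0,0],0.72],[0.085,[0,0,0],0.84],[0.085,[0,0,0],0.96],[0.085,[0,0,0],1.08],[0.085,[0,0,0],1.2]]'; python3 -m creep '[[0.085,[0,0,0],0.12],[0.085,[0,0,0],0.24],[0.085,[0,0,0],0.36],[0.085,[0,0,0],0.48],[0.085,[0,0,0],0.6],[0.085,[0,0,0],0.72],[0.085,[0,0,0],0.84],[0.085,[0,0,0],0.96],[0.085,[0,0,0],1.08],[0.085,[0,0,0],1.2]]' ; python3 -m creep '[[0.085,[0,0,0],0.12],[0.085,[0,0,0],0.24],[0.085,[0,0,0],0.36],[0.085,[0,0,-0.01],0.48],[0.085,[0,0,-0.02],0.6],[0.085,[0,0,-0.03],0.7],[0.085,[0,0,-0.04],0.741],[0.085,[0,0,-0.05],0.741],[0.085,[0,0,-0.05],0.741],[0.085,[0,0,-0.05],0.741]]'
cat > w.py <<'E'
from h import *
from scipy.spatial.transform import Rotation as Ro
def wrist():
    ob=get_obs();p,d=snapshot('wrist');c=camera_info('wrist');T=np.array(c['T_tool_cam']);R=Ro.from_quat(ob['tool_rot']).as_matrix()
    f=192/np.tan(np.radians(c['vfov'])/2);v,u=np.mgrid[:384,:512];x=u-c['cx'];y=v-c['cy'];r=np.hypot(x,y)+1e-9;th=r/f
    P=np.stack([np.tan(th)*x/r*d,np.tan(th)*y/r*d,d],-1);W=(P@T[:3,:3].T+T[:3,3])@R.T+ob['eef_pos'];W[d<=0]=np.nan
    return ob,p,d,W
E
python3 - <<'E'
from w import *
ob,p,d,W=wrist();print(np.round(ob['eef_pos'],1),np.round(ob['tool_rot'],3),np.round(ob['joints'],2))
h=cv2.cvtColor(p,cv2.COLOR_RGB2HSV);m=(h[...,0]>=4)&(h[...,0]<=14)&(h[...,1]>180)&(h[...,2]>110)&(W[...,2]>60)
X=W[m];t=X[X[:,2]>np.percentile(X[:,2],70)-6];print(cv2.minAreaRect(t[:,:2].astype(np.float32)),np.median(t[:,2]),len(t))
E
```

```text
time_s: 1.82
eef_pos: [443.2, -202.4, 230.9]
tool_rot: [0.877, 0.48, -0.0, -0.0]
contact_force: [-0.3, -0.5, 0.2]
gripper_width: 0.997
finger_force: 0.0
time_s: 2.65
eef_pos: [443.1, -202.4, 230.8]
tool_rot: [0.453, 0.892, -0.0, -0.001]
contact_force: [0.5, -0.2, -0.1]
gripper_width: 0.993
finger_force: 0.0
time_s: 3.48
eef_pos: [442.8, -202.2, 180.7]
tool_rot: [0.102, 0.995, 0.0, -0.001]
contact_force: [0.4, -0.2, -0.1]
gripper_width: 0.994
finger_force: 0.0
[ 442.8 -202.2  180.7] [ 0.102  0.995  0.    -0.001] [-0.43  0.23 -0.32  1.03 -0.   -0.22]
((444.5911865234375, -202.7615509033203), (58.9411735534668, 47.18598556518555), 78.42150115966797) 103.3660277530127 4045
```

```bash
python3 -m creep '[[0.085,[0.002,0,-0.012],0],[0.085,[0.002,0,-0.03],0],[0.085,[0.002,0,-0.05],0],[0.085,[0.002,0,-0.065],0],[0.085,[0.002,0,-0.08],0],[0.085,[0.002,0,-0.092],0],[0.085,[0.002,0,-0.102],0],[0.085,[0.002,0,-0.109],0],[0.085,[0.002,0,-0.112],0],[0.085,[0.002,0,-0.112],0]]' 80 && python3 -m creep '[[0.07,[0,0,0],0],[0.065,[0,0,0],0],[0.05,[0,0,0],0],[0.05,[0,0,0],0],[0.05,[0,0,0],0],[0.05,[0,0,0],0],[0.05,[0,0,0],0],[0.05,[0,0,0],0],[0.05,[0,0,0],0],[0.05,[0,0,0],0]]' 80
```

```text
time_s: 4.37
eef_pos: [445.7, -202.4, 69.2]
tool_rot: [0.102, 0.995, 0.0, -0.0]
contact_force: [0.4, -0.2, -0.1]
gripper_width: 0.993
finger_force: 0.0
time_s: 5.2
eef_pos: [446.7, -203.0, 70.5]
tool_rot: [0.102, 0.995, -0.0, 0.001]
contact_force: [1.0, -0.6, 5.4]
gripper_width: 0.69
finger_force: 87.1
```

```bash
python3 -m creep '[[0.05,[0,0,0.004],0],[0.05,[0,0,0.008],0],[0.05,[0,0,0.012],0],[0.05,[0,0,0.016],0],[0.05,[0,0,0.02],0],[0.05,[0,0,0.024],0],[0.05,[0,0,0.028],0],[0.05,[0,0,0.032],0],[0.05,[0,0,0.036],0],[0.05,[0,0,0.04],0]]'
```

```text
time_s: 6.03
eef_pos: [445.7, -202.4, 109.9]
tool_rot: [0.102, 0.995, -0.0, 0.0]
contact_force: [1.5, -1.0, -4.2]
gripper_width: 0.69
finger_force: 89.8
```

```bash
python3 -m creep '[[0.05,[0,0,0.008],0],[0.05,[0,0,0.018],0],[0.05,[0,0,0.03],0],[0.05,[0,0,0.045],0],[0.05,[0,0,0.062],0],[0.05,[0,0,0.08],0],[0.05,[0,0,0.1],0],[0.05,[0,0,0.12],0],[0.05,[0,0,0.135],0],[0.05,[0,0,0.14],0]]' && python3 - <<'E'
from w import *
ob,p,d,W=wrist();print(np.round(ob['eef_pos'],1),np.round(ob['contact_force'],1))
cv2.imwrite('pics/w2.png',p[...,::-1])
from m import *
# rim: four top edges from the top camera
X=sel('top',160,405,320,540);r=X[(X[:,2]>159)&(X[:,2]<171)]
def line(k,ax,nm):
    q=r[k];o=1-ax;c=np.polyfit(q[:,o],q[:,ax],1);res=q[:,ax]-np.polyval(c,q[:,o]);print(nm,len(q),c.round(4),res.std().round(2),np.polyval(c,[205,447][ax==1]).round(1))
line((r[:,0]<375)&(r[:,0]>350)&(abs(r[:,1]-205)<110),0,'front x')
line((r[:,0]>520)&(r[:,0]<545)&(abs(r[:,1]-205)<110),0,'back x')
line((r[:,1]<88)&(r[:,1]>65)&(abs(r[:,0]-447)<60),1,'right y')
line((r[:,1]>325)&(abs(r[:,0]-447)<60),1,'left y')
print(np.percentile(r[:,0],[1,99]),np.percentile(r[:,1],[1,99]))
E
```

```text
time_s: 6.87
eef_pos: [446.0, -202.7, 252.1]
tool_rot: [0.102, 0.995, -0.001, 0.001]
contact_force: [1.1, 0.4, -3.9]
gripper_width: 0.689
finger_force: 90.2
[ 446.  -202.7  252.1] [ 1.1  0.4 -3.9]
front x 227 [-3.070000e-02  3.678655e+02] 1.24 361.6
back x 358 [-2.940000e-02  5.348161e+02] 2.82 528.8
right y 99 [2.99000e-02 6.42992e+01] 1.16 77.6
left y 148 [3.240000e-02 3.184545e+02] 1.26 332.9
[357.15317521 535.74324329] [ 74.95958885 336.30953083]
```

View pics/w2.png

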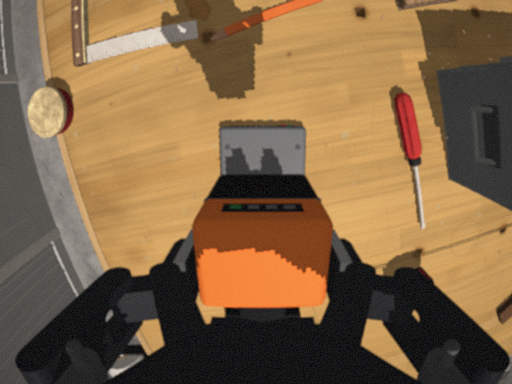

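The pack is held, orange centred at (262,250), and the dock is empty at (262,145). Box centre is about (445,205), yaw +0.03. Carrying it over.

```bash
python3 -m creep '[[0.05,[0,0.004,0],0.01],[0.05,[-0.001,0.014,0],0.03],[0.05,[-0.001,0.03,0],0.05],[0.05,[-0.002,0.05,0],0.07],[0.05,[-0.003,0.073,0],0.09],[0.05,[-0.003,0.098,0],0.11],[0.05,[-0.004,0.124,0],0.13],[0.05,[-0.004,0.15,0],0.15],[0.05,[-0.005,0.176,0],0.16],[0.05,[-0.005,0.204,0],0.17]]' && python3 -m creep '[[0.05,[0,0.028,0],0.01],[0.05,[-0.001,0.056,0],0.02],[0.05,[-0.001,0.084,0],0.03],[0.05,[-0.002,0.11,0],0.04],[0.05,[-0.002,0.135,0],0.05],[0.05,[-0.003,0.158,0],0.055],[0.05,[-0.003,0.178,0],0.06],[0.05,[-0.004,0.193,0],0.064],[0.05,[-0.004,0.202,0],0.064],[0.05,[-0.004,0.204,0],0.064]]' && python3 - <<'E'
from w import *
ob,p,d,W=wrist();print(np.round(ob['eef_pos'],1),np.round(ob['tool_rot'],3))
# board and walls around
Z=W[...,2];b=(abs(W[...,0]-445)<70)&(abs(W[...,1]-205)<110)&(Z<90)&(Z>10);print('board z',b.sum(),np.median(Z[b]))
r=W[(abs(Z-165)<5)&(abs(W[...,0]-445)<110)&(abs(W[...,1]-205)<150)];print('rim',len(r))
for lo,hi,ax in((350,375,0),(515,540,0),(65,90,1),(320,345,1)):
    q=r[(r[:,ax]>lo)&(r[:,ax]<hi)&(abs(r[:,1-ax]-(205 if ax==0 else 445))<60)];print(lo,len(q),np.median(q[:,ax]) if len(q) else '')
cv2.imwrite('pics/w3.png',p[...,::-1])
E
```

```text
time_s: 7.75
eef_pos: [438.6, 3.3, 247.9]
tool_rot: [0.017, 1.0, 0.0, -0.002]
contact_force: [0.9, 0.6, -3.5]
gripper_width: 0.692
finger_force: 90.2
time_s: 8.58
eef_pos: [435.4, 206.9, 248.1]
tool_rot: [-0.016, 1.0, -0.0, -0.001]
contact_force: [0.0, -0.6, -3.7]
gripper_width: 0.689
finger_force: 90.2
[435.4 206.9 248.1] [-0.016  1.    -0.    -0.001]
board z 13826 45.33775978237422
rim 3571
350 833 362.3026457949955
515 0 
65 795 78.61296717819639
320 785 332.52750668791083
```

View pics/w3.png

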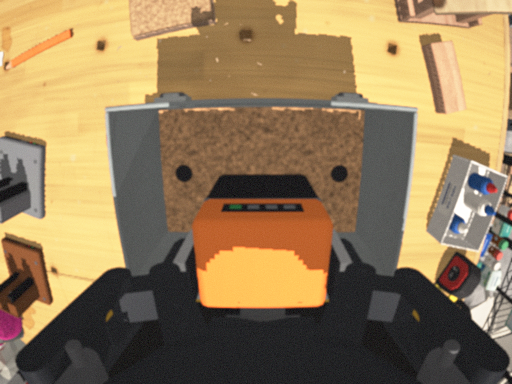

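The pack is centred over the box mouth, with the board visible at z≈45 from two cameras. Expect touch at TCP z≈97.5.

```bash
python3 -m creep '[[0.05,[0,0,-0.006],0],[0.05,[0,0,-0.02],0],[0.05,[0,0,-0.038],0],[0.05,[0,0,-0.058],0],[0.05,[0,0,-0.078],0],[0.05,[0,0,-0.098],0],[0.05,[0,0,-0.116],0],[0.05,[0,0,-0.129],0],[0.05,[0,0,-0.136],0],[0.05,[0,0,-0.138],0]]' && python3 -m creep '[[0.05,[0,0,-0.001],0],[0.05,[0,0,-0.002],0],[0.05,[0,0,-0.003],0],[0.05,[0,0,-0.004],0],[0.05,[0,0,-0.005],0],[0.05,[0,0,-0.006],0],[0.05,[0,0,-0.007],0],[0.05,[0,0,-0.008],0],[0.05,[0,0,-0.009],0],[0.05,[0,0,-0.009],0]]'
```

```text
time_s: 9.47
eef_pos: [435.5, 204.1, 109.8]
tool_rot: [-0.014, 1.0, -0.001, -0.001]
contact_force: [-1.3, -0.2, -2.9]
gripper_width: 0.686
finger_force: 90.2
time_s: 10.3
eef_pos: [436.5, 205.5, 102.1]
tool_rot: [-0.015, 1.0, -0.0, -0.0]
contact_force: [0.2, -0.0, -3.5]
gripper_width: 0.683
finger_force: 90.2
```

```bash
python3 -m creep '[[0.05,[0,0,-0.0005],0],[0.05,[0,0,-0.001],0],[0.05,[0,0,-0.0015],0],[0.05,[0,0,-0.002],0],[0.05,[0,0,-0.0025],0],[0.05,[0,0,-0.003],0],[0.05,[0,0,-0.003],0],[0.05,[0,0,-0.003],0],[0.05,[0,0,-0.003],0],[0.05,[0,0,-0.003],0]]'
```

```text
time_s: 11.13
eef_pos: [436.8, 205.6, 99.3]
tool_rot: [-0.015, 1.0, 0.0, 0.0]
contact_force: [1.2, -0.3, -2.6]
gripper_width: 0.693
finger_force: 90.2
```

```bash
python3 -m creep '[[0.05,[0,0,-0.0003],0],[0.05,[0,0,-0.0006],0],[0.05,[0,0,-0.001],0],[0.05,[0,0,-0.0013],0],[0.05,[0,0,-0.0016],0],[0.05,[0,0,-0.002],0],[0.05,[0,0,-0.002],0],[0.05,[0,0,-0.002],0],[0.05,[0,0,-0.002],0],[0.05,[0,0,-0.002],0]]'
```

```text
time_s: 11.97
eef_pos: [436.7, 205.6, 97.3]
tool_rot: [-0.015, 1.0, 0.0, 0.0]
contact_force: [0.4, -1.2, -3.1]
gripper_width: 0.687
finger_force: 90.4
```

```bash
python3 -m creep '[[0.05,[0,0,-0.0003],0],[0.05,[0,0,-0.0006],0],[0.05,[0,0,-0.001],0],[0.05,[0,0,-0.0013],0],[0.05,[0,0,-0.0016],0],[0.05,[0,0,-0.002],0],[0.05,[0,0,-0.002],0],[0.05,[0,0,-0.002],0],[0.05,[0,0,-0.002],0],[0.05,[0,0,-0.002],0]]'
```

```text
time_s: 12.8
eef_pos: [436.7, 205.6, 95.7]
tool_rot: [-0.015, 1.0, 0.0, 0.0]
contact_force: [-2.4, -1.0, 5.7]
gripper_width: 0.686
finger_force: 91.0
```

Touch felt: about 9 N on the board. Easing off 1 mm and letting go.

```bash
python3 -m creep '[[0.05,[0,0,0.0005],0],[0.05,[0,0,0.001],0],[0.05,[0,0,0.001],0],[0.05,[0,0,0.001],0],[0.085,[0,0,0.001],0],[0.085,[0,0,0.001],0],[0.085,[0,0,0.001],0],[0.085,[0,0,0.001],0],[0.085,[0,0,0.001],0],[0.085,[0,0,0.001],0]]' 30 && python3 -m creep '[[0.085,[0,0,0],0],[0.085,[0,0,0],0],[0.085,[0,0,0],0],[0.085,[0,0,0],0],[0.085,[0,0,0.003],0],[0.085,[0,0,0.008],0],[0.085,[0,0,0.015],0],[0.085,[0,0,0.025],0],[0.085,[0,0,0.035],0],[0.085,[0,0,0.045],0]]'
```

```text
time_s: 13.63
eef_pos: [436.8, 205.7, 96.3]
tool_rot: [-0.015, 1.0, 0.0, 0.0]
contact_force: [-0.5, 0.5, -0.2]
gripper_width: 0.992
finger_force: 0.0
time_s: 14.47
eef_pos: [436.9, 205.7, 142.5]
tool_rot: [-0.015, 1.0, 0.0, 0.0]
contact_force: [0.8, -0.4, 0.3]
gripper_width: 0.996
finger_force: 0.0
```

```bash
python3 -m creep '[[0.085,[0,0,0.02],0],[0.085,[0,0,0.045],0],[0.085,[0,0,0.075],0],[0.03,[0,0,0.105],0],[0.0,[0,0,0.135],0],[0.0,[0,0,0.165],0],[0.0,[0,0,0.195],0],[0.0,[0,0,0.225],0],[0.0,[0,0,0.25],0],[0.0,[0,0,0.26],0]]' && python3 - <<'E'
from w import *
p,d=snapshot('top');np.savez('top',p=p,d=d);cv2.imwrite('pics/top2.png',cv2.resize(p[130:384,30:300],(765,720),interpolation=2)[:600,...,::-1])
print(np.round(get_obs()['joints'],2))
from m import *
h=H['top'];k=(h[...,0]>=4)&(h[...,0]<=14)&(h[...,1]>180)&(h[...,2]>70)
X=sel('top',180,395,360,520,k);X=X[(X[:,2]>60)&(X[:,2]<165)];print(len(X),np.percentile(X,[5,50,95],0).round(1) if len(X) else '')
E
```

```text
time_s: 15.3
eef_pos: [437.4, 205.9, 406.0]
tool_rot: [-0.015, 1.0, 0.001, 0.003]
contact_force: [0.7, 0.1, -0.4]
gripper_width: 0.008
finger_force: 0.0
[0.44 0.17 0.2  1.59 0.   0.41]
239 [[413.2 175.4 116.7]
 [437.3 185.9 129.2]
 [453.9 203.2 131.7]]
```

View pics/top2.png

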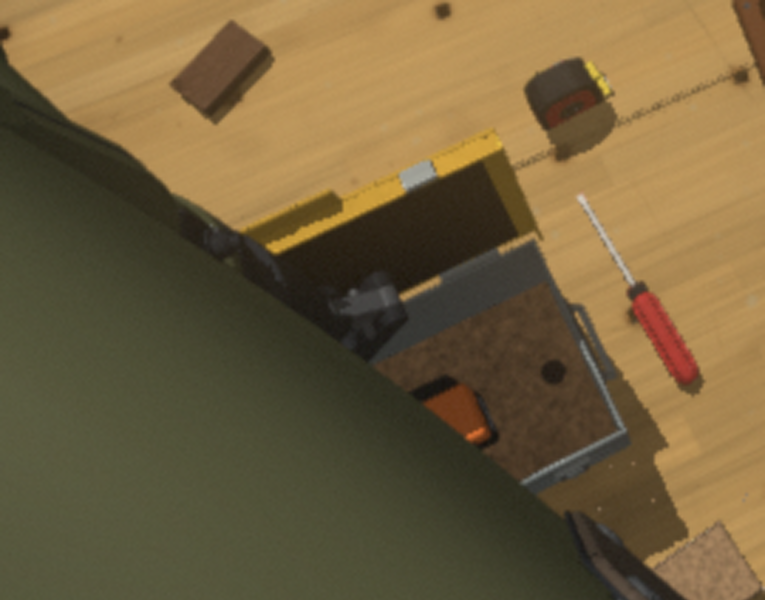

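The pack stands upright at (455,410) in the crop, orange top z≈130, and the tape and screwdriver are untouched. Next: over the lid and down behind it.

```bash
python3 -m creep '[[0,[0.006,0,0.005],0],[0,[0.02,0,0.01],0],[0,[0.04,0,0.012],0],[0,[0.064,0.001,0.012],0],[0,[0.09,0.001,0.012],0],[0,[0.116,0.002,0.012],0],[0,[0.14,0.002,0.012],0],[0,[0.16,0.003,0.012],0],[0,[0.176,0.003,0.012],0],[0,[0.185,0.003,0.012],0]]'
```

```text
time_s: 16.18
eef_pos: [623.3, 208.4, 411.7]
tool_rot: [-0.014, 1.0, -0.0, -0.001]
contact_force: [-0.7, 0.2, -0.7]
gripper_width: -0.004
finger_force: 0.0
```

```bash
python3 -m creep '[[0,[0,0,-0.008],0],[0,[0,0,-0.025],0],[0,[0,0,-0.045],0],[0,[0,0,-0.065],0],[0,[0,0,-0.08],0],[0,[0,0,-0.087],0],[0,[-0.01,0,-0.087],0],[0,[-0.02,0,-0.087],0],[0,[-0.03,0,-0.087],0],[0,[-0.035,0,-0.087],0]]' && python3 -m creep '[[0,[-0.006,0,0],0],[0,[-0.012,0,0],0],[0,[-0.018,0,0],0],[0,[-0.024,0,0],0],[0,[-0.03,0,0],0],[0,[-0.036,0,0],0],[0,[-0.042,0,0],0],[0,[-0.048,0,0],0],[0,[-0.054,0,0],0],[0,[-0.06,0,0],0]]'
```

```text
time_s: 17.02
eef_pos: [585.7, 208.6, 326.9]
tool_rot: [-0.015, 1.0, 0.0, -0.0]
contact_force: [0.1, 0.9, 0.1]
gripper_width: -0.002
finger_force: 0.0
time_s: 17.85
eef_pos: [526.0, 208.1, 325.9]
tool_rot: [-0.014, 1.0, -0.001, -0.0]
contact_force: [3.7, -2.5, -0.9]
gripper_width: 0.002
finger_force: 1.7
```

```bash
python3 -m creep '[[0,[-0.008,0,-0.001],0],[0,[-0.016,0,-0.003],0],[0,[-0.024,0,-0.005],0],[0,[-0.032,0,-0.007],0],[0,[-0.039,0,-0.010],0],[0,[-0.047,0,-0.013],0],[0,[-0.054,0,-0.0165],0],[0,[-0.061,0,-0.02],0],[0,[-0.068,0,-0.025],0],[0,[-0.075,0,-0.029],0]]'
```

```text
time_s: 18.68
eef_pos: [450.6, 208.8, 296.8]
tool_rot: [-0.015, 1.0, 0.0, -0.0]
contact_force: [2.8, -1.3, 0.1]
gripper_width: -0.002
finger_force: 1.2
```

```bash
python3 -m creep '[[0,[-0.006,0,-0.005],0],[0,[-0.012,0,-0.010],0],[0,[-0.018,0,-0.0155],0],[0,[-0.024,0,-0.021],0],[0,[-0.029,0,-0.027],0],[0,[-0.034,0,-0.034],0],[0,[-0.039,0,-0.04],0],[0,[-0.043,0,-0.047],0],[0,[-0.047,0,-0.054],0],[0,[-0.051,0,-0.061],0]]' && python3 -m creep '[[0,[-0.002,0,-0.004],0],[0,[-0.004,0,-0.008],0],[0,[-0.006,0,-0.012],0],[0,[-0.007,0,-0.016],0],[0,[-0.009,0,-0.02],0],[0,[-0.01,0,-0.024],0],[0,[-0.011,0,-0.028],0],[0,[-0.012,0,-0.032],0],[0,[-0.013,0,-0.036],0],[0,[-0.014,0,-0.04],0]]'
```

```text
time_s: 19.52
eef_pos: [400.1, 208.5, 235.4]
tool_rot: [-0.015, 1.0, -0.0, -0.0]
contact_force: [1.2, -0.1, 1.8]
gripper_width: -0.002
finger_force: 0.8
time_s: 20.35
eef_pos: [386.6, 208.6, 195.9]
tool_rot: [-0.015, 1.0, -0.0, -0.0]
contact_force: [0.7, -1.1, 1.1]
gripper_width: -0.004
finger_force: 0.6
```

```bash
python3 -m creep '[[0,[0,0,-0.004],0],[0,[-0.001,0,-0.008],0],[0,[-0.001,0,-0.012],0],[0,[-0.001,0,-0.015],0],[0,[-0.001,0,-0.017],0],[0,[-0.001,0,-0.019],0],[0,[-0.001,0,-0.02],0],[0,[-0.001,0,-0.021],0],[0,[-0.001,0,-0.022],0],[0,[-0.001,0,-0.022],0]]' && python3 -m creep '[[0,[0,0,-0.0005],0],[0,[0,0,-0.001],0],[0,[0,0,-0.0015],0],[0,[0,0,-0.002],0],[0,[0,0,-0.0025],0],[0,[0,0,-0.003],0],[0,[0,0,-0.003],0],[0,[0,0,-0.003],0],[0,[0,0,-0.003],0],[0,[0,0,-0.003],0]]'
```

```text
time_s: 21.18
eef_pos: [385.8, 208.6, 174.2]
tool_rot: [-0.015, 1.0, 0.0, 0.0]
contact_force: [-0.0, 0.3, -0.4]
gripper_width: 0.0
finger_force: 0.0
time_s: 22.02
eef_pos: [385.7, 208.6, 171.2]
tool_rot: [-0.015, 1.0, -0.0, -0.0]
contact_force: [-0.4, 1.0, -0.3]
gripper_width: -0.001
finger_force: 0.1
```

```bash
python3 -m creep '[[0,[0,0,-0.0005],0],[0,[0,0,-0.001],0],[0,[0,0,-0.0015],0],[0,[0,0,-0.002],0],[0,[0,0,-0.0025],0],[0,[0,0,-0.003],0],[0,[0,0,-0.003],0],[0,[0,0,-0.003],0],[0,[0,0,-0.003],0],[0,[0,0,-0.003],0]]'
```

```text
time_s: 22.85
eef_pos: [385.7, 208.7, 170.9]
tool_rot: [-0.015, 1.0, 0.0, 0.001]
contact_force: [-5.3, -3.1, 20.0]
gripper_width: -0.001
finger_force: 10.1
```

Hard stop at z 171, so the lid is down. Backing off and checking.

```bash
python3 -m creep '[[0,[0,0,0.005],0],[0,[0,0,0.02],0],[0,[-0.01,-0.02,0.045],0],[0,[-0.02,-0.05,0.07],0],[0,[-0.03,-0.08,0.095],0],[0,[-0.04,-0.11,0.12],0],[0,[-0.05,-0.14,0.14],0],[0,[-0.055,-0.17,0.15],0],[0,[-0.06,-0.19,0.15],0],[0,[-0.06,-0.2,0.15],0]]' && python3 - <<'E'
from h import *
for n in('scene','top'):
    p,d=snapshot(n);np.savez(n,p=p,d=d)
    if n=='top':cv2.imwrite('pics/top3.png',p[...,::-1])
from m import *
h=H['scene'];k=(h[...,0]>=20)&(h[...,0]<=30)&(h[...,1]>150)
for n in('scene','top'):
    X=C[n].reshape(-1,3);X=X[(abs(X[:,0]-445)<75)&(abs(X[:,1]-205)<120)&(X[:,2]>100)&(X[:,2]<230)]
    c=np.polyfit(X[:,0],X[:,2],1);print(n,len(X),'lid slope',c[0],np.median(X[:,2]))
X=sel('top',335,385,230,290);rect(X[X[:,2]>15],'tape')
E
```

```text
time_s: 23.68
eef_pos: [324.9, 6.7, 319.3]
tool_rot: [-0.013, 1.0, -0.0, 0.001]
contact_force: [0.1, -0.5, 0.8]
gripper_width: 0.001
finger_force: 0.0
scene 4402 lid slope 0.0017737098203988854 171.40693997747962
top 7964 lid slope 0.0017652293789912022 171.41980567590912
tape 459 c [694.2  -7.2] size [38.8 71.2] ang 3.93 z [23.3 58.  67.8]
```

View pics/top3.png

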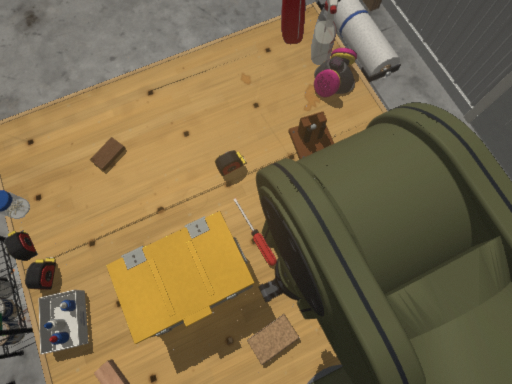

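The lid at (180,280) lies flat (slope 0.002 in both views). The screwdriver at (255,235) and the tape at (230,160) are in place, and the arm is clear.

```bash
python3 -c "
from plant import workorder
print(workorder.job_done())"
```

```text
the job is handed in; nothing more can be done
None
```

I handed the job in at about 24 s: the pack stands on the layer board in the box, the lid is shut flat, the tape measure and screwdriver are where they were, and the arm is clear; the hand-in returned no verdict.

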